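Lever open the heavy flap of the shielded reference store

ROBOT

A 6-joint arm with a two-finger parallel gripper is mounted at the origin on a cart in front of the work surface, level with it; the furniture and walls round the work are solid. World frame = base frame: x ahead of the robot, y to its left, z up, the work surface at z = 0. Lengths are in m, angles in degrees, forces in N, time in s.
With the tool pointing down it reaches from about 0.35 to 0.875 m from the base axis. Payload 4.2 kg.
Tool frame: the origin (TCP) lies on the centre line of the jaws, within the pads' length; the fingertips stand tip_reach ahead of it and the grasp point (between the pads) is the TCP (tip_reach is the distance from the TCP to the fingertips, in m); z points along the fingers, y is the line along which they close (so a half turn about z gives the same grasp; the last joint's range is limited). The gripper opens to 87 mm and grips with 3 to 60 N. Pads are 19 mm wide; open, the fingers measure 117 mm over their backs; the gripper's body (75 mm by 190 mm) begins 51 mm behind the grasp point.
Start: joints at [88.384, 22.042, 0.453, 0, -68.411, -14.817], TCP at [0.177, 0.599, 0.242] pointing down, gripper open.
Joint ranges: [-179.83, 179.83], [-69.29, 118.12], [-61.27, 80.66], [-181.25, 117.63], [-171.15, -9.14], [-177.46, 177.46]. Speed limits (degrees/s): [159.86, 159.86, 180, 180, 180, 180].

INTERFACE

Orientations are given as a 3x3 rotation matrix whose columns are the frame's x, y, z axes.
In Python, from station import sense, capture, finish_job, tip_reach gives the robot as it stands.
- The arm moves only by the tool arm_command, never from a script. Its argument "deltas" is a list of rows, each a list of 7 numbers: the turn, a rotation vector about the tool's x, y, z in rad, then the shift along the tool's x, y, z in cm, then the closure, from -1 (fully open) to 1 (shut), so that 0 is half open. In form: [[rx, ry, rz, dx, dy, dz, hand], ...]. A call has 1 to 8 rows; each row is the pose to reach, as a shift and turn from the pose commanded when the call began, along the tool's axes at that moment; what a row does not reach only later rows make up. A row lasts 1/12 s, in which the tool goes at most 41.7 mm and 7.16 degrees, less where a joint would pass 70% of its speed; a pose out of reach is approached as far as the arm can. A call with a gripper value outside its range is refused whole. The fingers move at their own pace and stop on an object; the grip force is fixed at half the most. Time passes only in rows, so rows that repeat a pose let the fingers close. It gives the time, the measured TCP pose, the force, the opening and the grip force at its end, in the units of the state.
- sense(): the state, without advancing time (a new reading comes with each control period).
- capture(name): name is "scene" or "top" or "wrist"; returns a dict with "pixels" (420x560x3 uint8, blue, green, red), "fovy" (degrees; the focal length in pixels is half the picture's height over the tangent of half this angle, whatever the lens; pixels are square), "cx", "cy" (the principal point, pixels), "rvec" (rotation vector, rad) and "tvec" (3), from world to camera coordinates, as OpenCV has them. Camera axes: x right, y down, z forward; pixel columns grow to the right and rows downward; lengths in m; the calibration is good to about 2 mm. The wrist camera is an equidistant fisheye: a pixel r from the principal point sees the ray r / f radians off the axis. A picture is of the moment at which its call begins. There is no depth.
- finish_job(): hands the job in; it is judged then, once.
The state is a dict: "time_s": time; "joints": joint angles; "joint_velocities": joint speeds; "effort": joint torques, N m; "tcp_pos": TCP position; "ee_rot": TCP orientation; "wrist_force": force on the tool from outside, world axes, zero at the start; "moment": the same for the moment, N m; "gripper_width": opening from 0.0 (shut) to 1.0 (fully open); "gripper_force": force on a finger pad.
Only numpy, scipy, OpenCV 4.12 (cv2) and the standard library are available. Lean on these libraries where they do the work, as an engineer would, in place of code of your own. Each camera call takes 0.05 s, during which the arm holds its last target. There are 200 camera calls.

TASK

The reference disc lies in the grey shielded store under a heavy steel flap that is opened with the loose T-handled lever resting on the step in front of it. Without gripping or lifting the lever, first push its T-handle toward the store until the toe is fully home under the flap's lip, then press the long handle end all the way down so that the flap rises, and finish while still holding it down with the flap open. Work only on the lever: do not touch the flap, and leave the vial, cup, jar and ring standing where they are.

Things in the scene. Friction and masses are not known exactly. Their poses are not given: they have to be found in the camera images.
- store: Fixed grey store, 84 mm wide (x). Origin on the worktop under the lever's heel when home; +y runs from the T-handle to the box, z up. A level step, top 45 mm up, runs from y = -90 to 93 mm; there the box begins (to 158 mm, top 73 mm up). Two 14 mm high rails on the step guide the lever along y. A rubber-topped post, 31 mm high, at y = -207 mm stops the pressed arm.
- flap (a joint): Hinge angle of the heavy steel flap (84 x 115 x 13 mm, 1.1 to 2.3 kg) on the box: 0 shut and level, grows as its lip rises; about 0.33 rad with the lever home and pressed right down. It falls shut when let go. Hinge line across the store at y = 160 mm, 73 mm up.
- flap_lip (a point): Middle of the flap's free edge, half-way up its 13 mm thickness. Shut, it lies at y = 45 mm of the store, overhanging the step by 48 mm, its underside 28 mm above the step; the lever's 24 mm high nose slides under it.
- lever: Loose T-handled lever, about 0.65 kg, level-nosed between the rails. Origin under its round heel (the fulcrum); +y to the toe. It starts 52 to 75 mm back from home; sliding it takes some 3 to 7 N until the toe stops at the box. Pressing turns it about the heel by some 0.4 rad, with 3 to 10 N, until its arm meets the post; let go, it comes back up.
- lever_handle (a point): Centre of the T-handle, a black round bar 22 mm thick and 92 mm long lying across the lever (its x), 220 mm behind the heel (-y) and 88 mm above the lever's origin: 133 mm above the worktop at the start. Pressed right down it is about 35 mm above the worktop and some 20 mm farther from the store (arc about the heel).
- lever_toe (a point): Tip of the toe, the front of the lever's nose, 90 mm ahead of the heel (+y) and 17 mm above the lever's origin. Home: y = 90 mm or so in the store's frame (the box front is at 93 mm).
- lever_heel (a point): Centre of the lever's round heel, 10 mm above the step.
- vial_amber: Bystander: amber vial with a black cap, 30 mm across, 64 mm high; origin under its centre.
- cup: Bystander: white sample cup, 41 mm across, 27 mm high; origin under its centre.
- jar: Bystander: white screw-capped jar, 52 mm across, 78 mm high; origin under its centre.
- ring: Bystander: flat steel ring, 51 mm across, 13 mm high; origin under its centre.

How it is judged:
By the outcome, as a careful person would: the job done as asked, in the order asked, and still so for the second after the job is handed in, while the arm keeps its last pose, push and grip.
It also fails if it takes over 50 s, if anything falls off the work surface, if the arm or the gripper's body presses on something with over 40 N, if the wrist force passes 120 N, or if a joint passes its speed limit or range.

## Working session

There is one attempt and no reset: what is moved stays moved. The work goes in short steps, Python scripts to look and compute and a tool call to move; the robot and the scene stay as the last step left them, time stands still between calls to the robot, and variables do not carry over. Pictures are saved under pics/ and viewed, at most 10 in all, crops included, and the job is handed in when it is done.

Besides the shell and the picture viewer there is one more tool, called after "Emit:" as name(argument=value, ...), one argument or row to a line, values as JSON. arm_command: Moves the arm, as the interface text tells. Its arguments: {"type":"object","properties":{"deltas":{"type":"array"}},"required":["deltas"]}

```bash
mkdir -p pics; ls; cat > h.py <<'E'
import cv2, numpy as np
from station import sense, capture, finish_job, tip_reach
def snap(n,f):
    c=capture(n); cv2.imwrite('pics/'+f,c['pixels']); np.save('pics/'+f+'.npy',{k:v for k,v in c.items() if k!='pixels'},allow_pickle=True); return c
def load(f): return np.load('pics/'+f+'.npy',allow_pickle=True).item()
def K(c): 
    f=210/np.tan(np.radians(c['fovy'])/2); return np.array([[f,0,c['cx']],[0,f,c['cy']],[0,0,1.]])
def ray(c,u,v):
    R=cv2.Rodrigues(np.array(c['rvec'],float))[0]; o=-R.T@np.array(c['tvec'],float).ravel()
    return o, R.T@(np.linalg.inv(K(c))@[u,v,1])
def at(c,u,v,z):
    o,d=ray(c,u,v); return o+d*(z-o[2])/d[2]
def proj(c,P): return cv2.projectPoints(np.array(P,float).reshape(-1,3),np.array(c['rvec'],float),np.array(c['tvec'],float),K(c),None)[0].reshape(-1,2)
E
python3 - <<'E'
from h import *
s=sense(); print(s['time_s'],s['tcp_pos'],np.round(s['ee_rot'],3),tip_reach,s['gripper_width'],s['wrist_force'])
for n in('scene','top'):
    c=snap(n,n+'1.png'); print(n,c['fovy'],c['rvec'],c['tvec'])
E
```

```text
pics
0.0 [0.17662177 0.59892193 0.2404741 ] [[ 0.959 -0.283 -0.001]
 [-0.283 -0.959 -0.002]
 [ 0.     0.002 -1.   ]] 0.019 1.0001558558466048 [ 0.4243184  -0.29294667  0.00180513]
scene 44.33440237124498 [ 2.14773467 -0.64061131  0.28444663] [-0.50027409  0.20203887  1.44823564]
top 52.836487228698545 [ 2.17612164 -2.20460382  0.11298208] [-0.13150543  0.51587576  1.28387036]
```

View pics/scene1.png

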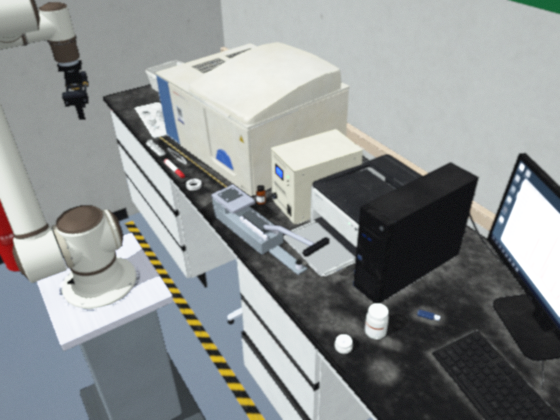

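View pics/top1.png

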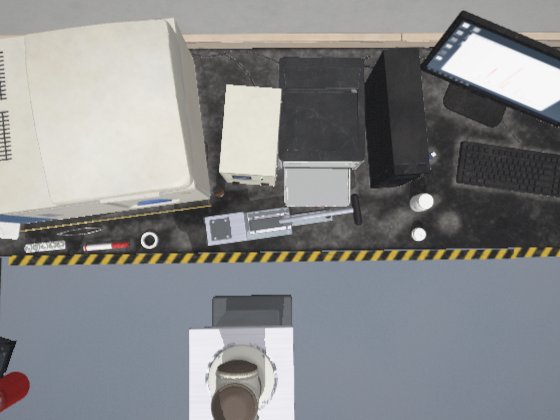

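The top view shows the store at about (205–290, 210–242), with the lever running right to the T-handle at about (357, 209). The cup is at (418, 234) and the jar at (423, 201), right of the handle. I'll zoom in to measure these.

```bash
python3 - <<'E'
from h import *
a=cv2.imread('pics/top1.png')[180:260,195:375]; b=cv2.imread('pics/scene1.png')[175:285,205:345]
a=cv2.resize(a,(720,320),interpolation=cv2.INTER_CUBIC); cv2.imwrite('pics/a.png',a)
b=cv2.resize(b,(700,550),interpolation=cv2.INTER_CUBIC); cv2.imwrite('pics/b.png',b)
c=load('top1.png');s=load('scene1.png')
print(at(c,357,209,.133),at(s,316,246,.133))
for q in((418,234,.02),(423,201,.07),(149,240,.01)): print(at(c,*q))
E
```

```text
[ 0.50001836 -0.34379188  0.133     ] [ 0.50080813 -0.33907976  0.133     ]
[ 0.42863045 -0.55383775  0.02      ]
[ 0.52652854 -0.55583614  0.07      ]
[0.4215627  0.27768641 0.01      ]
```

View pics/a.png

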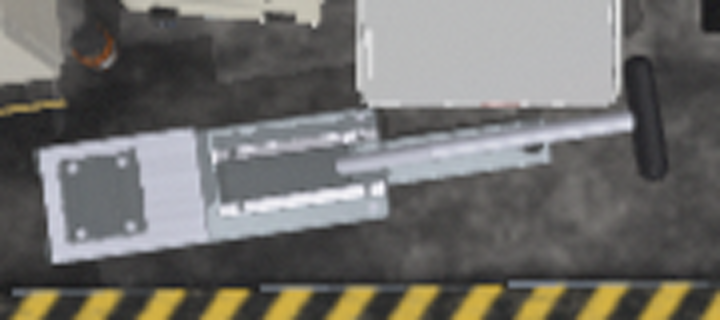

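View pics/b.png

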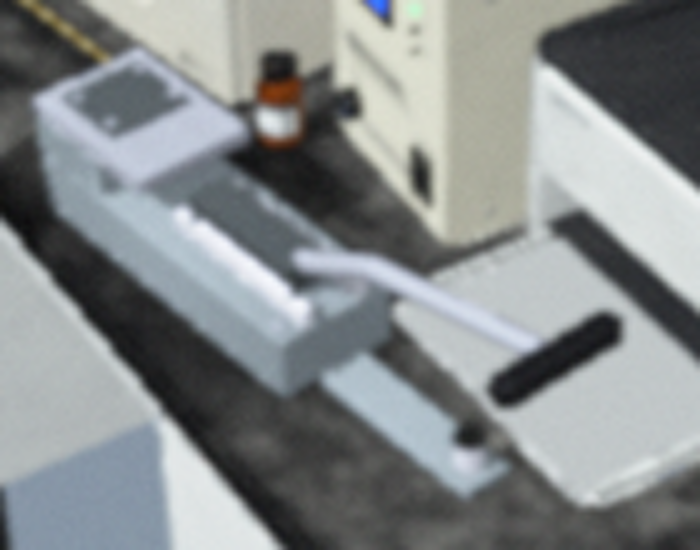

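```bash
cat > fit.py <<'E'
from h import *
from scipy.optimize import least_squares
c=load('top1.png')
px=np.array([(38,150),(52,263),(194,130),(210,243),(378,112),(388,216),(537,148)],float)
px=(px+.5)/4-.5+[195,180]
S=np.array([(42,160,86),(-42,160,86),(42,45,86),(-42,45,86),(42,-90,45),(-42,-90,45),(0,-207,31)])/1000
def W(p,P): 
    q=np.array(P,float).reshape(-1,3); cs,sn=np.cos(p[2]),np.sin(p[2])
    return np.c_[p[0]+cs*q[:,0]-sn*q[:,1],p[1]+sn*q[:,0]+cs*q[:,1],q[:,2]]
r=least_squares(lambda p:(proj(c,W(p,S))-px).ravel(),[.45,-.1,0],loss='soft_l1')
if __name__=='__main__':
    print(r.x,np.degrees(r.x[2]),np.round(r.fun.reshape(-1,2),1))
    e=[(np.array(q)+.5)/4-.5+[195,180] for q in((638,60),(656,176))]
    E=[at(c,*q,.133) for q in e]; print(E,np.linalg.norm(E[0]-E[1]))
    R=W([0,0,r.x[2]],np.eye(3)).T
    for q in E+[sum(E)/2]: print(R.T@(q-[r.x[0],r.x[1],0]))
    s=load('scene1.png'); h=[(np.array(q)+.5)/5-.5+[205,175] for q in((503,393),(608,327))]
    for q in h: print('scene',R.T@(at(s,*q,.133)-[r.x[0],r.x[1],0]))
    print('home handle',W(r.x,[0,-.22,.133]),'pressed',W(r.x,[0,-.24,.035]),R)
E
python3 fit.py
```

```text
[ 0.46249605 -0.06836279  0.1143574 ] 6.552196522816264 [[ 0.2 -0.2]
 [ 0.   0.1]
 [ 0.4 -0.2]
 [-0.1  0.1]
 [-0.4 -0.3]
 [ 0.6  1.2]
 [-0.8 -0.2]]
[array([ 0.5411354 , -0.33672941,  0.133     ]), array([ 0.45845562, -0.34724537,  0.133     ])] 0.08334586456471735
[ 0.04750285 -0.27558713  0.133     ]
[-0.03583686 -0.27659996  0.133     ]
[ 0.00583299 -0.27609354  0.133     ]
scene [-0.03264699 -0.27578007  0.133     ]
scene [ 0.04373244 -0.27327298  0.133     ]
home handle [[ 0.48759988 -0.28692582  0.133     ]] pressed [[ 0.48988204 -0.30679519  0.035     ]] [[ 0.99346832 -0.11410831  0.        ]
 [ 0.11410831  0.99346832  0.        ]
 [ 0.          0.          1.        ]]
```

```bash
cat >> h.py <<'E'
from scipy.spatial.transform import Rotation as Ro
def go(p,yaw=None,frac=1):
    s=sense(); R=np.array(s['ee_rot']); d=R.T@(np.array(p)-s['tcp_pos'])*100
    if yaw is not None:
        x=np.array([np.cos(yaw),np.sin(yaw),0]); z=np.array([0,0,-1.]); T=np.c_[x,np.cross(z,x),z]
        t=Ro.from_matrix(R.T@T).as_rotvec()
    else: t=np.zeros(3)
    print('turn',np.round(t,3),'shift',np.round(d,2),'norm',np.round(np.linalg.norm(d),1),'tcp',np.round(s['tcp_pos'],4),'F',np.round(s['wrist_force'],1),'t',s['time_s'],'w',s['gripper_width'],'J',np.round(s['joints'],0))
E
python3 - <<'E'
from h import *
s=load('scene1.png');c=load('top1.png')
print('tower front bottom',at(s,357,290,0),at(s,365,302,0),'top',[at(c,372,187,z) for z in(0,.3)])
print('tray corners',[at(c,q,206,z) for q in(286,349) for z in(0.03,.08)])
print('scene tray corner',at(s,205+590/5,175+500/5,0.0))
go([.32,.28,.25],.1144-np.pi)
E
```

```text
tower front bottom [ 0.5778503  -0.42703329  0.        ] [ 0.56766418 -0.47233313  0.        ] top [array([ 0.57961278, -0.41973018,  0.        ]), array([ 0.54083186, -0.34929146,  0.3       ])]
tray corners [array([ 0.51985219, -0.14528045,  0.03      ]), array([ 0.51554794, -0.14387294,  0.08      ]), array([ 0.51751569, -0.33960393,  0.03      ]), array([ 0.51330173, -0.33068797,  0.08      ])]
scene tray corner [ 0.53560807 -0.32959719  0.        ]
turn [ 0.    -0.003  2.74 ] shift [22.78 26.54 -0.89] norm 35.0 tcp [0.1766 0.599  0.2406] F [0.2 0.4 0.3] t 0.1 w 1.002020041980828 J [ 88.  22.   0.  -0. -68. -15.]
```

Emit:
arm_command(
  deltas=[
    [0, 0, 0.12, 2.8, 3.3, 0, 1],
    [0, 0, 0.24, 5.7, 6.6, 0, 1],
    [0, 0, 0.36, 8.5, 9.9, 0, 1],
    [0, 0, 0.48, 11.3, 13.2, 0, 1],
    [0, 0, 0.6, 14.2, 16.5, 0, 1],
    [0, 0, 0.72, 17, 19.8, 0, 1],
    [0, 0, 0.84, 19.9, 23.1, 0, 1],
    [0, 0, 0.96, 22.8, 26.5, 0, 1],
  ],
)

```text
time_s: 0.77
tcp_pos: [0.314, 0.2934, 0.2414]
ee_rot: [[0.313, -0.95, -0.0], [-0.95, -0.313, -0.0], [0.0, 0.0, -1.0]]
wrist_force: [1.1, 0.2, -0.5]
gripper_width: 0.478
gripper_force: 0.0
```

```bash
python3 -c "
from h import *
go([.39,-.02,.24],.1144-np.pi)"
```

```text
turn [ 0.    -0.     1.775] shift [32.15  2.6   0.14] norm 32.3 tcp [0.314  0.2934 0.2414] F [ 1.1  0.2 -0.5] t 0.7667 w 0.4777755458716686 J [ 65.   3. -25.  -0. -62. -47.]
```

Emit:
arm_command(
  deltas=[
    [0, 0, 0.12, 3.8, 0.3, 0, 1],
    [0, 0, 0.24, 7.7, 0.7, 0, 1],
    [0, 0, 0.36, 11.5, 1, 0, 1],
    [0, 0, 0.48, 15.3, 1.3, 0, 1],
    [0, 0, 0.6, 19.2, 1.6, 0, 1],
    [0, 0, 0.72, 23, 2, 0, 1],
    [0, 0, 0.84, 27, 2.3, 0, 1],
    [0, 0, 0.96, 30.7, 2.6, 0, 1],
  ],
)

```text
time_s: 1.43
tcp_pos: [0.3866, -0.0058, 0.2416]
ee_rot: [[-0.599, -0.801, 0.0], [-0.801, 0.599, 0.0], [-0.0, -0.0, -1.0]]
wrist_force: [0.9, 0.8, -0.0]
gripper_width: 0.008
gripper_force: 0.0
```

```bash
python3 -c "
from h import *
go([.46,-.28,.24],.1144-np.pi)
from fit import W,r
print(W(r.x,[[.004,-.34,.133],[.004,-.276,.133]]))"
```

```text
turn [0.    0.    0.815] shift [ 17.57 -22.3    0.16] norm 28.4 tcp [ 0.3866 -0.0058  0.2416] F [ 0.9  0.8 -0. ] t 1.4333 w 0.008238052376123742 J [ 24.  -2. -30.  -0. -62. -60.]
[[ 0.50526675 -0.40568559  0.133     ]
 [ 0.49796381 -0.34210362  0.133     ]]
```

Emit:
arm_command(
  deltas=[
    [0, 0, 0.12, 2.2, -2.7, 0, 1],
    [0, 0, 0.24, 4.3, -5.4, 0, 1],
    [0, 0, 0.36, 6.5, -8.1, 0, 1],
    [0, 0, 0.48, 8.7, -10.8, 0, 1],
    [0, 0, 0.6, 10.8, -13.5, 0, 1],
    [0, 0, 0.69, 13, -16.2, 0, 1],
    [0, 0, 0.69, 15.2, -18.9, 0, 1],
    [0, 0, 0.69, 17.3, -21.6, 0, 1],
  ],
)

```text
time_s: 2.1
tcp_pos: [0.4577, -0.273, 0.2411]
ee_rot: [[-0.97, -0.242, -0.001], [-0.242, 0.97, 0.0], [0.001, 0.001, -1.0]]
wrist_force: [0.9, 1.3, -0.4]
gripper_width: 0.004
gripper_force: 0.0
```

```bash
python3 -c "
from h import *
go([.505,-.402,.2],.1144-np.pi)"
```

```text
turn [ 0.001 -0.001  0.13 ] shift [ -1.48 -13.66   4.1 ] norm 14.3 tcp [ 0.4577 -0.273   0.2411] F [ 0.9  1.3 -0.4] t 2.1 w 0.0037259811467057905 J [-13.  13. -12.  -0. -64. -63.]
```

Emit:
arm_command(
  deltas=[
    [0, 0, 0.07, -0.5, -3.5, 0, 1],
    [0, 0, 0.13, -0.9, -7, 0, 1],
    [0, 0, 0.13, -1.2, -10, 0, 1],
    [0, 0, 0.13, -1.5, -13.2, 0, 1],
    [0, 0, 0.13, -1.5, -13.2, 2, 1],
    [0, 0, 0.13, -1.5, -13.2, 4, 1],
    [0, 0, 0.13, -1.5, -13.2, 4, 1],
    [0, 0, 0.13, -1.5, -13.2, 4, 1],
  ],
)

```text
time_s: 2.77
tcp_pos: [0.5037, -0.3954, 0.2001]
ee_rot: [[-0.993, -0.114, -0.004], [-0.114, 0.993, 0.001], [0.003, 0.002, -1.0]]
wrist_force: [-0.2, -0.2, 0.5]
gripper_width: 0.006
gripper_force: 0.0
```

```bash
python3 -c "
from h import *
go([.505,-.402,.133],.1144-np.pi)
w=snap('wrist','w1.png');t=snap('top','t2.png')
a=cv2.resize(t['pixels'][160:260,250:400],(600,400),interpolation=2)
b=cv2.resize(w['pixels'],(533,400)); cv2.imwrite('pics/c.png',cv2.resize(np.hstack([a,b[:,:]]),(800,283)))"
```

```text
turn [ 0.002 -0.003  0.   ] shift [-0.08 -0.68  6.71] norm 6.7 tcp [ 0.5037 -0.3954  0.2001] F [-0.2 -0.2  0.5] t 2.7667 w 0.005579855245107192 J [-24.  25.  -1.   0. -64. -60.]
```

View pics/c.png

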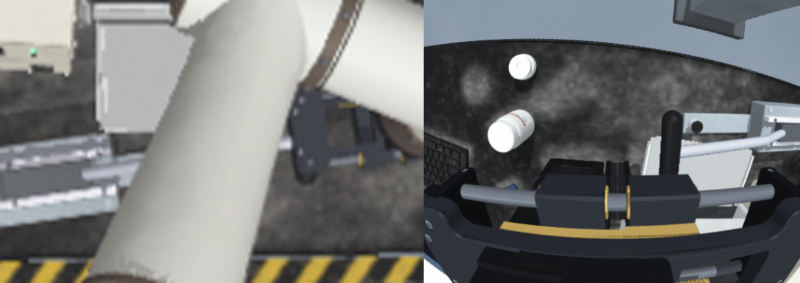

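The wrist view shows the T-handle at (670, 150), ahead of the shut fingers at (617, 170), with a clear gap. The cup and jar are well off to the left. Next I lower behind the bar.

Emit:
arm_command(
  deltas=[
    [0, 0, 0, 0, -0.4, 2, 1],
    [0, 0, 0, 0, -0.4, 4, 1],
    [0, 0, 0, 0, -0.4, 6, 1],
    [0, 0, 0, 0, -0.4, 6.7, 1],
    [0, 0, 0, 0, 0.6, 6.7, 1],
    [0, 0, 0, 0, 1.4, 6.7, 1],
    [0, 0, 0, 0, 2, 6.7, 1],
    [0, 0, 0, 0, 2, 6.7, 1],
  ],
)

```text
time_s: 3.53
tcp_pos: [0.5029, -0.3745, 0.1367]
ee_rot: [[-0.993, -0.116, 0.003], [-0.116, 0.993, -0.001], [-0.003, -0.001, -1.0]]
wrist_force: [-0.8, -0.2, 0.2]
gripper_width: 0.005
gripper_force: 0.0
```

```bash
cat >> h.py <<'E'
def st(p,r):
    from fit import W
    q=np.array(p)-[r[0],r[1],0]; c,s=np.cos(r[2]),np.sin(r[2]); return np.array([c*q[0]+s*q[1],-s*q[0]+c*q[1],q[2]])
E
python3 -c "
from h import *
from fit import r
s=sense();print(st(s['tcp_pos'],r.x)); go([.5,-.36,.133],.1144-np.pi)"
```

```text
[ 0.00522906 -0.30877782  0.13665061]
turn [-0.001  0.003  0.002] shift [0.12 1.48 0.36] norm 1.5 tcp [ 0.5029 -0.3745  0.1367] F [-0.8 -0.2  0.2] t 3.5333 w 0.004639795222970108 J [-22.  27.  -7.   0. -55. -61.]
```

Emit:
arm_command(
  deltas=[
    [0, 0, 0, 0, 0.4, 0.2, 1],
    [0, 0, 0, 0, 0.8, 0.3, 1],
    [0, 0, 0, 0, 1.2, 0.3, 1],
    [0, 0, 0, 0, 1.6, 0.3, 1],
    [0, 0, 0, 0, 2, 0.3, 1],
    [0, 0, 0, 0, 2.4, 0.3, 1],
    [0, 0, 0, 0, 2.8, 0.3, 1],
    [0, 0, 0, 0, 3, 0.3, 1],
  ],
)

```text
time_s: 4.2
tcp_pos: [0.4989, -0.3459, 0.1318]
ee_rot: [[-0.993, -0.115, 0.001], [-0.115, 0.993, -0.001], [-0.001, -0.001, -1.0]]
wrist_force: [0.5, -3.1, 0.4]
gripper_width: 0.002
gripper_force: 2.1
```

```bash
python3 -c "
from h import *
from fit import r
s=sense();print(st(s['tcp_pos'],r.x),s['wrist_force'])"
```

```text
[ 0.00445938 -0.27983431  0.13182344] [ 0.46167683 -3.06100026  0.39395215]
```

Emit:
arm_command(
  deltas=[
    [0, 0, 0, 0, 0.4, 0, 1],
    [0, 0, 0, 0, 0.8, 0, 1],
    [0, 0, 0, 0, 1.2, 0, 1],
    [0, 0, 0, 0, 1.6, 0, 1],
    [0, 0, 0, 0, 1.9, 0, 1],
    [0, 0, 0, 0, 2.2, 0, 1],
    [0, 0, 0, 0, 2.4, 0, 1],
    [0, 0, 0, 0, 2.4, 0, 1],
  ],
)

```text
time_s: 4.87
tcp_pos: [0.4958, -0.3215, 0.1315]
ee_rot: [[-0.993, -0.115, -0.0], [-0.115, 0.993, 0.0], [0.0, 0.001, -1.0]]
wrist_force: [0.6, -2.0, 1.0]
gripper_width: 0.007
gripper_force: 1.4
```

Emit:
arm_command(
  deltas=[
    [0, 0, 0, 0, 0.15, 0, 1],
    [0, 0, 0, 0, 0.3, 0, 1],
    [0, 0, 0, 0, 0.45, 0, 1],
    [0, 0, 0, 0, 0.6, 0, 1],
  ],
)

```text
time_s: 5.2
tcp_pos: [0.4954, -0.3161, 0.1316]
ee_rot: [[-0.993, -0.114, 0.0], [-0.114, 0.993, -0.0], [-0.0, -0.0, -1.0]]
wrist_force: [0.1, -3.7, 0.5]
gripper_width: 0.01
gripper_force: 2.4
```

```bash
python3 -c "
from h import *
from fit import r
s=sense();print(st(s['tcp_pos'],r.x),s['wrist_force'])"
```

```text
[ 0.00436571 -0.24991773  0.13161367] [ 0.09428186 -3.67128286  0.48249768]
```

Emit:
arm_command(
  deltas=[
    [0, 0, 0, 0, 0.1, 0, 1],
    [0, 0, 0, 0, 0.2, 0, 1],
    [0, 0, 0, 0, 0.3, 0, 1],
    [0, 0, 0, 0, 0.4, 0, 1],
  ],
)

```text
time_s: 5.53
tcp_pos: [0.4949, -0.3121, 0.1316]
ee_rot: [[-0.993, -0.114, 0.0], [-0.114, 0.993, -0.0], [-0.0, -0.0, -1.0]]
wrist_force: [0.5, -4.5, 1.4]
gripper_width: 0.005
gripper_force: 2.4
```

Emit:
arm_command(
  deltas=[
    [0, 0, 0, 0, 0.1, 0, 1],
    [0, 0, 0, 0, 0.2, 0, 1],
    [0, 0, 0, 0, 0.3, 0, 1],
    [0, 0, 0, 0, 0.4, 0, 1],
  ],
)

```text
time_s: 5.87
tcp_pos: [0.4944, -0.3081, 0.1316]
ee_rot: [[-0.993, -0.115, 0.0], [-0.115, 0.993, -0.0], [-0.0, -0.0, -1.0]]
wrist_force: [0.4, -4.8, 2.0]
gripper_width: 0.006
gripper_force: 2.4
```

```bash
python3 -c "
from h import *
from fit import r
s=sense();print(st(s['tcp_pos'],r.x),s['wrist_force'])"
```

```text
[ 0.00434329 -0.24179899  0.13157537] [ 0.41416579 -4.76708179  1.96147505]
```

Emit:
arm_command(
  deltas=[
    [0, 0, 0, 0, 0.1, 0, 1],
    [0, 0, 0, 0, 0.2, 0, 1],
    [0, 0, 0, 0, 0.3, 0, 1],
    [0, 0, 0, 0, 0.4, 0, 1],
  ],
)

```text
time_s: 6.2
tcp_pos: [0.4939, -0.3041, 0.1316]
ee_rot: [[-0.993, -0.114, -0.0], [-0.114, 0.993, 0.0], [0.0, 0.0, -1.0]]
wrist_force: [1.4, -4.5, 0.7]
gripper_width: 0.007
gripper_force: 2.5
```

```bash
python3 -c "
from h import *
from fit import r
s=sense();print(st(s['tcp_pos'],r.x),s['wrist_force'])
t=snap('scene','s3.png');w=snap('wrist','w3.png')
a=cv2.resize(t['pixels'][160:300,190:365],(500,400),interpolation=2)
b=cv2.resize(w['pixels'][150:350,200:],(720,400)); cv2.imwrite('pics/d.png',cv2.resize(np.hstack([a,b]),(800,262)))"
```

```text
[ 0.00429322 -0.23778734  0.13155201] [ 1.37061496 -4.53900155  0.67368247]
```

View pics/d.png

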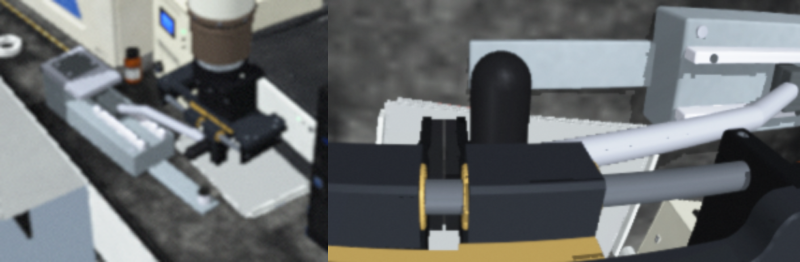

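The wrist crop shows the shut fingers (x 422–467) against the bar (470–530). They are about 16 mm thick, so home should be at TCP y ≈ -239 mm ± a few. I keep pushing until the force rises.

Emit:
arm_command(
  deltas=[
    [0, 0, 0, 0, 0.1, 0, 1],
    [0, 0, 0, 0, 0.2, 0, 1],
    [0, 0, 0, 0, 0.3, 0, 1],
    [0, 0, 0, 0, 0.4, 0, 1],
  ],
)

```text
time_s: 6.63
tcp_pos: [0.4942, -0.3014, 0.1322]
ee_rot: [[-0.993, -0.115, 0.002], [-0.115, 0.993, -0.003], [-0.001, -0.003, -1.0]]
wrist_force: [0.8, -11.7, 0.8]
gripper_width: 0.006
gripper_force: 5.7
```

Emit:
arm_command(
  deltas=[
    [0, 0, 0, 0, 0.1, 0, 1],
    [0, 0, 0, 0, 0.2, 0, 1],
    [0, 0, 0, 0, 0.3, 0, 1],
    [0, 0, 0, 0, 0.3, 0, 1],
  ],
)

```text
time_s: 6.97
tcp_pos: [0.495, -0.3008, 0.1336]
ee_rot: [[-0.993, -0.116, 0.005], [-0.116, 0.993, -0.007], [-0.004, -0.007, -1.0]]
wrist_force: [1.0, -16.1, 1.9]
gripper_width: 0.004
gripper_force: 8.4
```

The toe has hit the stop: force rose to 16 N with no more travel. I back off, rise and go above the bar.

Emit:
arm_command(
  deltas=[
    [0, 0, 0, 0, -1, 0, 1],
    [0, 0, 0, 0, -2, 0, 1],
    [0, 0, 0, 0, -2, -2, 1],
    [0, 0, 0, 0, -2, -4, 1],
    [0, 0, 0, 0, -2, -5, 1],
    [0, 0, 0, 0, 0, -5, 1],
    [0, 0, 0, 0, 1.1, -5, 1],
    [0, 0, 0, 0, 1.1, -5, 1],
  ],
)

```text
time_s: 7.63
tcp_pos: [0.4909, -0.2841, 0.1808]
ee_rot: [[-0.993, -0.116, -0.002], [-0.116, 0.993, 0.002], [0.002, 0.002, -1.0]]
wrist_force: [-1.0, 0.6, -0.7]
gripper_width: 0.005
gripper_force: 0.0
```

```bash
python3 -c "
from h import *
from fit import r
s=sense();print(st(s['tcp_pos'],r.x),s['wrist_force'])
t=snap('scene','s4.png');w=snap('wrist','w4.png')
# fisheye prediction of handle end (near, x=-46) top & tip
def fish(P):
    R=cv2.Rodrigues(np.array(w['rvec'],float))[0]; q=R@np.array(P)+np.array(w['tvec']).ravel(); f=210/np.tan(np.radians(w['fovy'])/2)
    th=np.arctan2(np.hypot(*q[:2]),q[2]); return np.round(np.array([w['cx'],w['cy']])+f*th*q[:2]/np.hypot(*q[:2]))
from fit import W
for y in(-.210,-.215,-.22,-.225): print(y,fish(W(r.x,[-.042,y,.144])[0]),fish(W(r.x,[-.035,y,.133])[0]))
print('tip',fish(np.array(s['tcp_pos'])-[0,0,.019]))
a=cv2.resize(t['pixels'][160:300,190:365],(500,400),interpolation=2)
b=cv2.resize(w['pixels'][150:350,200:],(720,400)); cv2.imwrite('pics/e.png',cv2.resize(np.hstack([a,b]),(800,262)));cv2.imwrite('pics/f.png',w['pixels'][150:350,200:])"
```

```text
[ 0.00357797 -0.2175297   0.18079938] [-0.98215971  0.5759682  -0.70431474]
-0.21 [304. 170.] [303. 178.]
-0.215 [295. 170.] [295. 178.]
-0.22 [287. 170.] [287. 178.]
-0.225 [278. 170.] [278. 178.]
tip [291. 258.]
```

View pics/e.png

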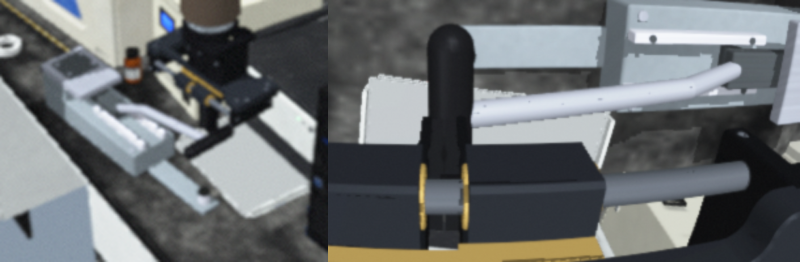

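The handle end is centred at full-image x ≈ 294, so the bar is at store y ≈ -216 mm. The fingertips sit squarely over it at x ≈ 290. Next I press down along the arc.

Emit:
arm_command(
  deltas=[
    [0, 0, 0, 0, 0, 0.8, 1],
    [0, 0, 0, 0, 0, 1.5, 1],
    [0, 0, 0, 0, 0, 2, 1],
    [0, 0, 0, 0, -0.1, 2.4, 1],
    [0, 0, 0, 0, -0.2, 2.8, 1],
    [0, 0, 0, 0, -0.25, 3.2, 1],
    [0, 0, 0, 0, -0.35, 3.6, 1],
    [0, 0, 0, 0, -0.4, 4, 1],
  ],
)

```text
time_s: 8.4
tcp_pos: [0.4937, -0.2917, 0.1432]
ee_rot: [[-0.993, -0.116, 0.003], [-0.116, 0.993, -0.003], [-0.003, -0.003, -1.0]]
wrist_force: [-0.6, -3.6, 7.2]
gripper_width: 0.004
gripper_force: 3.7
```

Emit:
arm_command(
  deltas=[
    [0, 0, 0, 0, -0.1, 0.4, 1],
    [0, 0, 0, 0, -0.2, 0.8, 1],
    [0, 0, 0, 0, -0.3, 1.2, 1],
    [0, 0, 0, 0, -0.35, 1.6, 1],
    [0, 0, 0, 0, -0.45, 2, 1],
    [0, 0, 0, 0, -0.5, 2.4, 1],
    [0, 0, 0, 0, -0.6, 2.8, 1],
    [0, 0, 0, 0, -0.65, 3.2, 1],
  ],
)

```text
time_s: 9.07
tcp_pos: [0.4958, -0.2996, 0.1122]
ee_rot: [[-0.993, -0.116, 0.007], [-0.116, 0.993, -0.006], [-0.006, -0.006, -1.0]]
wrist_force: [0.9, -7.3, 6.5]
gripper_width: 0.008
gripper_force: 3.6
```

```bash
python3 -c "
from h import *
from fit import r
s=sense();print(st(s['tcp_pos'],r.x),s['wrist_force'])
t=snap('scene','s5.png');w=snap('wrist','w5.png')
a=cv2.resize(t['pixels'][160:300,190:365],(500,400),interpolation=2)
b=cv2.resize(w['pixels'][150:350,200:],(720,400)); cv2.imwrite('pics/g.png',cv2.resize(np.hstack([a,b]),(800,262)))"
```

```text
[ 0.00667858 -0.23350808  0.11219669] [ 0.87548748 -7.32427635  6.53391607]
```

View pics/g.png

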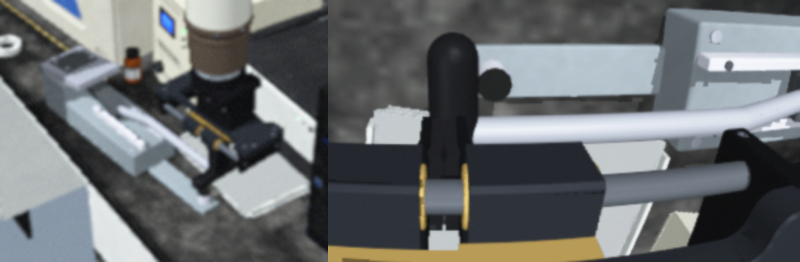

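The flap is rising and the bar (x ≈ 452) is still under the fingertips (x ≈ 444). The arm has about 45 mm to go to the post, so I continue.

Emit:
arm_command(
  deltas=[
    [0, 0, 0, 0, -0.15, 0.4, 1],
    [0, 0, 0, 0, -0.3, 0.8, 1],
    [0, 0, 0, 0, -0.4, 1.2, 1],
    [0, 0, 0, 0, -0.5, 1.6, 1],
    [0, 0, 0, 0, -0.6, 2, 1],
    [0, 0, 0, 0, -0.7, 2.4, 1],
    [0, 0, 0, 0, -0.75, 2.8, 1],
    [0, 0, 0, 0, -0.8, 3.2, 1],
  ],
)

```text
time_s: 9.83
tcp_pos: [0.4943, -0.3045, 0.0776]
ee_rot: [[-0.993, -0.115, 0.001], [-0.115, 0.993, 0.0], [-0.001, 0.0, -1.0]]
wrist_force: [0.0, 2.5, 4.9]
gripper_width: 0.005
gripper_force: 2.3
```

Emit:
arm_command(
  deltas=[
    [0, 0, 0, 0, 0, 0.4, 1],
    [0, 0, 0, 0, 0, 0.8, 1],
    [0, 0, 0, 0, 0, 1.2, 1],
    [0, 0, 0, 0, 0, 1.5, 1],
  ],
)

```text
time_s: 10.17
tcp_pos: [0.4943, -0.305, 0.063]
ee_rot: [[-0.993, -0.115, 0.0], [-0.115, 0.993, -0.001], [-0.0, -0.001, -1.0]]
wrist_force: [-3.0, 5.1, 21.6]
gripper_width: 0.005
gripper_force: 10.5
```

```bash
python3 -c "
from h import *
from fit import r
s=sense();print(st(s['tcp_pos'],r.x),s['wrist_force'])"
```

```text
[ 0.00460119 -0.23870652  0.06295057] [-2.98328629  5.09168333 21.55723625]
```

The post stop is reached: 22 N at TCP z 0.063. I ease the slight backward drag, hold, and look.

Emit:
arm_command(
  deltas=[
    [0, 0, 0, 0, 0.1, 0.1, 1],
    [0, 0, 0, 0, 0.2, 0.1, 1],
    [0, 0, 0, 0, 0.3, 0.1, 1],
    [0, 0, 0, 0, 0.3, 0.1, 1],
    [0, 0, 0, 0, 0.3, 0.1, 1],
  ],
)

```text
time_s: 10.58
tcp_pos: [0.4945, -0.3043, 0.0634]
ee_rot: [[-0.993, -0.116, 0.002], [-0.116, 0.993, -0.004], [-0.002, -0.004, -1.0]]
wrist_force: [-2.9, -5.8, 10.6]
gripper_width: 0.005
gripper_force: 5.6
```

```bash
python3 -c "
from h import *
from fit import r,W
s=sense();print(st(s['tcp_pos'],r.x),s['wrist_force'])
t=snap('scene','s6.png');w=snap('wrist','w6.png')
for a in(0,.33):
  print(a,np.round((proj(t,W(r.x,[[x,.16-.115*np.cos(a)-.013*np.sin(a),.073+.115*np.sin(a)+.013*np.cos(a)] for x in(-.042,.042)]))-[200,170])*5))
a=cv2.resize(t['pixels'][170:270,200:300],(500,500),interpolation=2)
b=cv2.resize(w['pixels'][150:350,200:],(300,167)); o=np.zeros((500,800,3),np.uint8);o[:,:500]=a;o[:167,500:]=b;cv2.imwrite('pics/i.png',o)"
```

```text
[ 0.00488001 -0.23805047  0.06341474] [-2.858714   -5.79548261 10.64952915]
0 [[159. 206.]
 [270. 152.]]
0.33 [[152. 156.]
 [265. 102.]]
```

View pics/i.png

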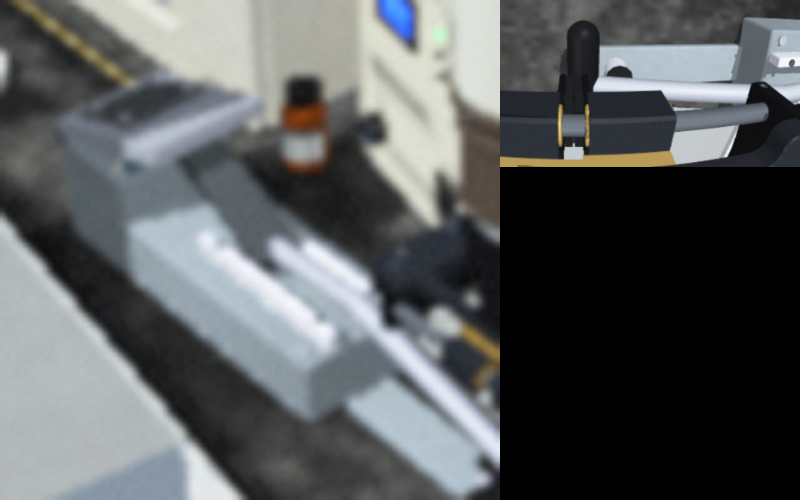

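The flap is open: its lip corners are at about (130, 150) and (258, 100), matching the 0.33 rad prediction of (152, 156) and (265, 102). I press a little firmer so it holds, then hand in.

Emit:
arm_command(
  deltas=[
    [0, 0, 0, 0, 0, 0.2, 1],
    [0, 0, 0, 0, 0, 0.3, 1],
    [0, 0, 0, 0, 0, 0.3, 1],
    [0, 0, 0, 0, 0, 0.3, 1],
    [0, 0, 0, 0, 0, 0.3, 1],
    [0, 0, 0, 0, 0, 0.3, 1],
  ],
)

```text
time_s: 11.18
tcp_pos: [0.4946, -0.3044, 0.0627]
ee_rot: [[-0.993, -0.117, 0.003], [-0.117, 0.993, -0.005], [-0.002, -0.005, -1.0]]
wrist_force: [-6.0, -2.8, 22.8]
gripper_width: 0.005
gripper_force: 11.4
```

```bash
python3 -c "
from h import *
print(finish_job())"
```

```text
the job is handed in; nothing more can be done
None
```

I pushed the lever home until it stopped, then pressed it down onto the post; the flap rose to about its full 0.33 rad, and I handed the job in at about 11 s, still holding the lever down with roughly 23 N. The arm worked only on the lever, but I took no final picture to confirm the vial, cup, jar and ring.

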